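# Refill and close up the laundry doser

## Task

Refill the laundry doser: put every detergent cartridge on the worktop into the open magazine, flat on its floor, rib up, one to a bay; then gently shut the lid and swing the clamp fully down onto it. After that set the dose: turn the pump's knob clockwise until the pointer is clearly (about a centimetre) past the brass marker, then turn it back anticlockwise and stop with the pointer level with the marker, so that the last movement is anticlockwise and the screw's play is taken up; if you come back too far, wind past the marker again. Leave the other things on the worktop where they are.

Things in the scene. Friction and masses are not known exactly. Their poses are not given: they have to be found in the camera images.
- cartridge1: detergent cartridge: white plastic brick 100 (x) x 50 (y) x 40 mm (z) with a grip rib on top, 60 long (x) x 14 thick (y) x 26 high (its top 66 mm above the underside); 0.25 kg; origin at the centre of its underside, x along its length and rib. May be absent (None).
- cartridge2: detergent cartridge: white plastic brick 100 (x) x 50 (y) x 40 mm (z) with a grip rib on top, 60 long (x) x 14 thick (y) x 26 high (its top 66 mm above the underside); 0.25 kg; origin at the centre of its underside, x along its length and rib. May be absent (None).
- cartridge3: detergent cartridge: white plastic brick 100 (x) x 50 (y) x 40 mm (z) with a grip rib on top, 60 long (x) x 14 thick (y) x 26 high (its top 66 mm above the underside); 0.25 kg; origin at the centre of its underside, x along its length and rib. May be absent (None).
- cartridge4: detergent cartridge: white plastic brick 100 (x) x 50 (y) x 40 mm (z) with a grip rib on top, 60 long (x) x 14 thick (y) x 26 high (its top 66 mm above the underside); 0.25 kg; origin at the centre of its underside, x along its length and rib. May be absent (None).
- magazine: fixed open white box 142 (x) x 312 (y) x 85 mm high, walls and floor 6 mm. Three dividers (4 mm thick, tops 31 mm above the underside) at y = -75, 0, 75 mm; bay centres at x = 0, y = -114, -38, 38, 114 mm, bays 71 mm wide (y), 130 long (x): a cartridge lies with its length along x. Lid hinge on the +x rim, clamp outside the middle of the -x wall. Origin: centre of underside
- lid_panel (a joint): lid angle, rad: 0 shut, grows as it opens (starts about 1.6 to 1.75, leaning slightly outward). Panel 150 x 312 mm, 8 mm thick; stiff hinge, stays where it is left; about 0.3 to 0.55 N m needed to move it.
- lid_hinge (a point): point on the lid's hinge axis, mid-length; the axis runs along the magazine's y, 85 mm above its underside and at its x = +77 mm; the lid's inner face passes through the axis
- lid_edge (a point): middle of the lid's free edge, on its outer (upper when shut) face, 150 mm from the hinge axis
- clamp_arm (a joint): clamp angle, rad: 0 lying down on the lid, grows as it is lifted (starts about 1.6 to 1.85, upright or leaning outward, away from the lid). Stays where it is left; about 0.2 N m moves it. At 0 a stop ends its travel.
- clamp_pivot (a point): pivot of the clamp arm, at the magazine's x = -95, y = 0, 101 mm above its underside; the axis runs along the magazine's y; lying down, the arm points to the magazine's +x
- clamp_bar (a point): middle of the black crossbar at the clamp's free end: 60 mm long along the magazine's y, 12 mm thick, 70 mm from the pivot; upright, it stands about 180 mm above the worktop (carry things over it); push it inward and down
- pump: dosing pump, fixed: grey block 210 (x) x 115 (y) x 70 mm high with a knob (at its x = -55, y = 0) and a pointer that slides along x on its top; origin at the centre of the underside
- knob_grip (a point): centre of the knob's black grip bar (60 mm long along this point's x, 16 mm thick, 32 mm high, its top 12 mm above this point; the dial disc under it 20 mm below this point); turns about the vertical. Stiffness about 0.08 N m; it stays where it is left.
- screw_dial (a joint): turn of the screw under the knob, rad, grows clockwise seen from above, 0 to 3.2. Each rad moves the pointer 20 mm along the pump's +x.
- dose_knob (a joint): play between knob and screw, rad, -0.12 to +0.12: the knob turns freely (clockwise positive) through it before the screw follows; near +0.12 after clockwise, near -0.12 after anticlockwise turning
- pointer_tip (a point): tip of the pointer, which slides along the pump's x (+x when the knob is turned clockwise)
- marker: brass marker fixed on the pump's top beside the pointer's track, 10 mm wide with a rib at its middle; axes as the pump's; pointer level with it = same x in this frame; origin at its underside
- bleach_jar: clear jar, 70 mm wide, 110 mm tall, near the robot; leave alone. Origin at the centre of its underside.
- mug: white mug, 80 mm wide, 90 mm tall, beyond the cartridges; leave alone. Origin at the centre of its underside.
- scrub_brush: wooden scrubbing brush lying along y beyond the cartridges, about 200 mm long, 25 mm high; leave alone. Origin at the centre of its underside.
Not all that is in view belongs to the job. What is shaped like the cartridge2 but pink or red is not meant. What is shaped like the cartridge1 but blue or green is not meant.

How it is judged:
On the way, in this order (a step that is already met when the one before it is completed fails the run):
1. every cartridge lies flat in the magazine, rib up (x of cartridge1 in the frame of magazine between -0.03 and 0.03 m and y of cartridge1 in the frame of magazine between -0.15 and 0.15 m and z of each of cartridge1, cartridge2, cartridge3, cartridge4 in the frame of magazine below 0.013 m and angle between each of cartridge1, cartridge2, cartridge3, cartridge4's own z axis and vertical below 0.12 rad and x of cartridge2 in the frame of magazine between -0.03 and 0.03 m and y of cartridge2 in the frame of magazine between -0.15 and 0.15 m and x of cartridge3 in the frame of magazine between -0.03 and 0.03 m and y of cartridge3 in the frame of magazine between -0.15 and 0.15 m and x of cartridge4 in the frame of magazine between -0.03 and 0.03 m and y of cartridge4 in the frame of magazine between -0.15 and 0.15 m), for 0.2 s.
2. then the lid is shut (all of step 1 and value of joint lid_panel below 0.05 rad), for 0.2 s.
3. then the clamp is down on the shut lid (value of joint lid_panel below 0.05 rad and value of joint clamp_arm below 0.09 rad), for 0.2 s.
4. then the pointer is wound at least 6 mm past the marker (all of step 3 and x of pointer_tip in the frame of marker above 0.006 m), for 0.1 s.
At the end, for the whole second after the job is handed in: Every cartridge flat in the magazine (30 mm of its centre line, underside under 13 mm up, tilt under 0.12 rad), lid under 0.05 rad, clamp under 0.09 rad, pointer within 2.5 mm of the marker, play taken up from beyond it (dose_knob below -0.03 rad) (all of step 1 and all of step 3 and x of pointer_tip in the frame of marker between -0.0025 and 0.0025 m and value of joint dose_knob below -0.03 rad); the robot touches nothing.
It fails at once if the lid is slammed (closing faster than 2.5 rad/s) (velocity of joint lid_panel below -2.5 rad/s).
It fails at once if another thing on the worktop is pushed more than 40 mm or tipped over (distance of any of bleach_jar, mug, scrub_brush from where it was at the start of the episode above 0.04 m or angle between any of bleach_jar, mug, scrub_brush's own z axis and vertical above 0.5 rad).
Of cartridge1, cartridge2, cartridge3, cartridge4 only 2 to 4 are there at a start; the rules pass over those that are not, and their reading is None.
At some moment in a run one of cartridge1, cartridge2, cartridge3, cartridge4 may be knocked a few centimetres aside while the robot is not near it.
It also fails if it takes over 210 s, if anything falls off the work surface, if the arm or the gripper's body presses on something with over 40 N, if the wrist force passes 120 N, or if a joint passes its speed limit or range.

## Robot

A 7-joint arm with a two-finger parallel gripper is mounted at the origin on the work surface. World frame = base frame: x ahead of the robot, y to its left, z up, the work surface at z = 0. Lengths are in m, angles in rad, forces in N, time in s.
With the tool pointing down it reaches from about 0.4 to 0.85 m from the base axis. Payload 6.9 kg.
Tool frame: the origin (TCP) lies midway between the tips of the shut fingers; the grasp point (between the pads) lies behind it (ctrl.pinch_z is the z of the grasp point in the tool frame, in m); z points along the fingers, y is the line along which they close (so a half turn about z gives the same grasp; the last joint's range is limited). The gripper opens to 85 mm and grips with 20 to 120 N. Pads are 22 mm wide; open, the fingers measure 114 mm over their backs; the gripper's body (76 mm by 85 mm) begins 54 mm behind the grasp point. The pads swing forward as they close: fully open they stand 13 mm farther back than shut.
Start: joints at [1.353, 0.507, -0.238, 1.5, 0.126, 1.149, -0.155], TCP at [0.199, -0.593, 0.231] pointing down, gripper open.
Joint ranges: [-3.08, 3.08], [-0.24, 2.05], [-1.43, 1.35], [0, 2.5], [-1.52, 4.66], [0.17, 1.96], [-2.89, 2.89]. Speed limits (rad/s): [2.39, 2.39, 3.14, 3.14, 3.14, 3.14, 3.14].

## Interface

Orientations are given as a unit quaternion [w, x, y, z].
In Python, from station import ctrl, get_state, vision, ticket, models gives the robot as it stands. Calls block until the motion is done:
- ctrl.movep(position, orientation): joint-space move of the TCP to a pose.
- ctrl.movel(position, frame=None, max_speed=0.15): straight line of the TCP; frame=None keeps the orientation; max_speed is the mean speed in m/s.
- ctrl.set_joints(angles): joint-space move.
- ctrl.ungrasp() and ctrl.close_gripper(force=None): open the fingers fully, or close them until they stop; force is the grip in N (None keeps the last).
- ctrl.pause(seconds).
- ctrl.ik(position, orientation): joint angles nearest the present ones, or None.
- get_state(): the state.
- vision.grab_frame(name): name is "side" or "top" or "wrist"; returns (picture, depth): 480x640x3 uint8, blue, green, red; 480x640 float32, m along the optical axis (not along the pixel's ray), 0 where there is no reading.
- vision.camera_info(name): a dict with "mtx" (3x3 intrinsics, pixels), "R" (3x3) and "t" (3): a world point X has camera coordinates R X + t; the wrist camera has in their place "hand_eye" (4x4, takes a point from camera to tool coordinates, whose origin is the TCP and whose axes are the flange's). Camera axes: x right, y down, z forward; pixel columns grow to the right and rows downward; lengths in m; the calibration is good to about 2 mm. A picture is of the moment at which its call begins: read the wrist's pose just before it. camera_info takes no time and is no camera call.
A pose or a line that the arm cannot do raises ctrl.Unreachable and nothing moves.
- ticket.close_job(): hands the job in; it is judged then, once.
Trained networks look in the newest picture that a camera, given by its name, has taken for a name from the list of things; names that differ only in an ending like _2 or _b are one class to them, and where a whole thing is asked for, a point or a joint stands for the part that bears it (a point fixed in the world has none). Each returns a list of dicts, best first, with "p" (0 to 1); they miss things now and then, are a little off and sometimes report something else, mostly with a low value. They report only what shows in the picture. A call takes as long as a camera call. They do not tell look-alikes from the thing itself.
- models.recognise(camera, target): "point" ([column, row] in pixels, amid what is visible of it).
- models.masks_of(camera, target): "mask" (480x640 bool, what is visible of it) and "point" ([column, row] in pixels, amid what is visible of it).
The state is a dict: "time": time; "qpos": joint angles; "qd": joint speeds; "tau": joint torques, N m; "tcp_pos": TCP position; "eef_rot": TCP orientation; "contact_force": force on the tool from outside, world axes, zero at the start; "wrist_torque": the same for the moment, N m; "width": finger opening in m; "gripper_force": force on a finger pad.
Only numpy, scipy, OpenCV 4.12 (cv2) and the standard library are available. Lean on these libraries where they do the work, as an engineer would, in place of code of your own. Each camera call takes 0.05 s, during which the arm holds its last target. There are 200 camera calls.

## Working session

There is one attempt and no reset: what is moved stays moved. The work goes in short steps, each a Python script; the robot and the scene stay as the last script left them, time stands still between calls to the robot, and variables do not carry over. Pictures are saved under pics/ and viewed, at most 14 in all, crops included, and the job is handed in when it is done.

```bash
ls; mkdir -p pics; python3 - <<'E'
from station import ctrl,get_state,vision,models
import cv2,numpy as np
s=get_state();print(s['time'],s['tcp_pos'],s['eef_rot'],ctrl.pinch_z)
for c in ['top','side']:
    im,d=vision.grab_frame(c);cv2.imwrite(f'pics/{c}0.png',im);np.save(f'{c}0.npy',d)
    i=vision.camera_info(c);print(c,i['mtx'].tolist() if hasattr(i['mtx'],'tolist') else i['mtx'],(-np.array(i['R']).T@np.array(i['t'])).round(3))
    for n in ['cartridge1','magazine','pump','lid_edge','clamp_bar','knob_grip','pointer_tip','marker']:
        print(n,[(np.round(r['point']).tolist(),round(r['p'],2)) for r in models.recognise(c,n)][:7])
print(vision.camera_info('wrist'))
E
```

```text
pics
0.0 [ 0.19864445 -0.5920695   0.23042568] [-8.75249322e-04  9.86921124e-01  1.61201447e-01 -1.46302357e-04] -0.0187
top [[437.6579879502188, 0.0, 325.12668179170953], [0.0, 437.6579879502188, 241.67417154178204], [0.0, 0.0, 1.0]] [ 0.397 -0.149  1.277]
cartridge1 [([466.0, 244.0], 0.97), ([345.0, 209.0], 0.94), ([184.0, 335.0], 0.88), ([302.0, 259.0], 0.74), ([400.0, 312.0], 0.69), ([452.0, 334.0], 0.67), ([341.0, 265.0], 0.6)]
magazine [([184.0, 241.0], 0.66)]
pump [([405.0, 242.0], 0.88)]
lid_edge [([154.0, 233.0], 0.79)]
clamp_bar []
knob_grip [([409.0, 260.0], 0.67)]
pointer_tip [([350.0, 212.0], 0.68), ([402.0, 233.0], 0.45)]
marker [([184.0, 240.0], 0.75), ([281.0, 161.0], 0.2)]
side [[457.5196057281195, 0.0, 317.2688523805075], [0.0, 457.5196057281195, 236.36572768656012], [0.0, 0.0, 1.0]] [ 0.478 -0.869  0.787]
cartridge1 [([298.0, 274.0], 0.96), ([303.0, 240.0], 0.89), ([228.0, 343.0], 0.89), ([370.0, 284.0], 0.85), ([226.0, 165.0], 0.75), ([334.0, 442.0], 0.72), ([352.0, 242.0], 0.69)]
magazine [([328.0, 141.0], 0.65)]
pump [([331.0, 342.0], 0.68)]
lid_edge [([325.0, 113.0], 0.65)]
clamp_bar [([319.0, 152.0], 0.8)]
knob_grip [([298.0, 327.0], 0.7)]
pointer_tip [([346.0, 325.0], 0.62), ([319.0, 150.0], 0.5), ([353.0, 346.0], 0.25)]
marker [([354.0, 345.0], 0.56)]
{'mtx': array([[370.47821897,   0.        , 319.45798646],
       [  0.        , 370.47821897, 232.46066948],
       [  0.        ,   0.        ,   1.        ]]), 'hand_eye': array([[-1.48099966e-04, -9.63731920e-01, -2.66872189e-01,
         6.74308118e-02],
       [ 9.99999849e-01, -1.26922685e-06, -5.50363638e-04,
        -3.56139862e-04],
       [ 5.30064284e-04, -2.66872230e-01,  9.63731774e-01,
        -1.40682498e-01],
       [ 0.00000000e+00,  0.00000000e+00,  0.00000000e+00,
         1.00000000e+00]])}
```

View pics/top0.png

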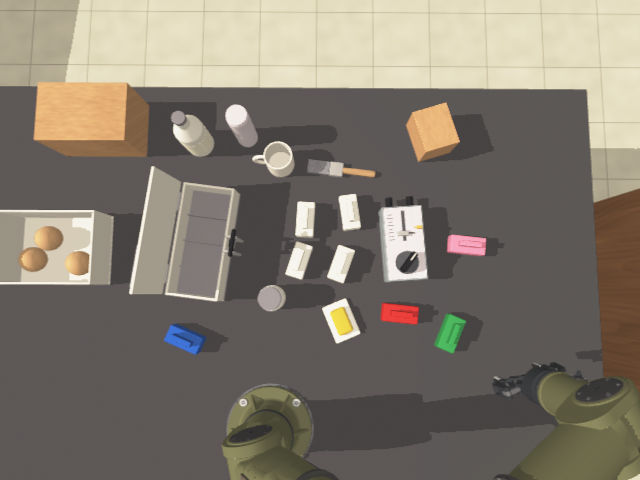

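View pics/side0.png

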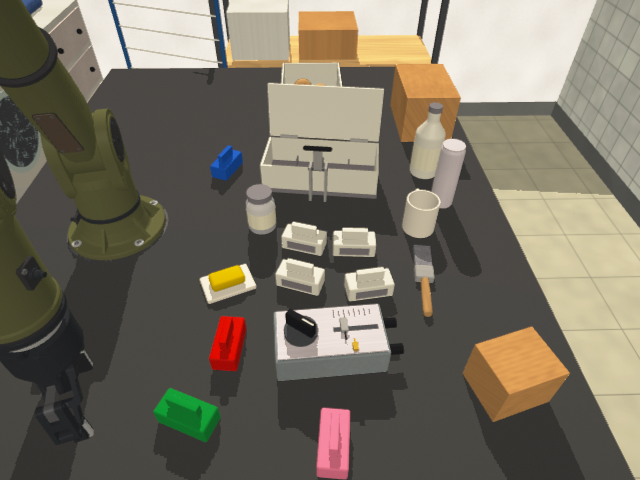

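The top view shows four white cartridges at (305,219), (349,212), (299,260) and (341,264). The magazine is at (205,241) with its lid on the left (world +y), and the pump is at (405,242). The blue, red, green and pink bricks and the soap dish at (341,320) are decoys. The side view agrees: cartridges at (303,240), (352,242), (298,274) and (370,284), clamp bar at (319,150).

```bash
cat > h.py <<'E'
from station import ctrl,get_state,vision,models,ticket
import cv2,numpy as np
from scipy.spatial.transform import Rotation as Ro
def campose(c,st=None):
    i=vision.camera_info(c);K=np.array(i['mtx'])
    if c=='wrist':
        q=st['eef_rot'];R=Ro.from_quat([q[1],q[2],q[3],q[0]]).as_matrix();H=np.array(i['hand_eye'])
        return K,R@H[:3,:3],R@H[:3,3]+st['tcp_pos']
    R=np.array(i['R']);return K,R.T,-R.T@np.array(i['t'])
def cloud(c,d,st=None):
    K,R,o=campose(c,st);v,u=np.mgrid[0:480,0:640]
    p=np.stack([(u-K[0,2])*d/K[0,0],(v-K[1,2])*d/K[1,1],d],-1)@R.T+o
    p[d<=0]=np.nan;return p
def atz(c,uv,z,st=None):
    K,R,o=campose(c,st);r=R@np.linalg.solve(K,[uv[0],uv[1],1]);return o+r*(z-o[2])/r[2]
def rect(p):
    (c,s,a)=cv2.minAreaRect((p[:,:2]*1000).astype(np.float32));
    if s[0]<s[1]: s=s[::-1];a+=90
    return np.array(c)/1000,np.round(s,1),(np.deg2rad(a)+np.pi/2)%np.pi-np.pi/2
def quat(yaw): # tool down, tool y at world angle yaw
    y=np.array([np.cos(yaw),np.sin(yaw),0]);z=np.array([0,0,-1.]);x=np.cross(y,z)
    q=Ro.from_matrix(np.stack([x,y,z],1)).as_quat();return [q[3],*q[:3]]
def fnorm(): return np.round(get_state()['contact_force'],1)
E
python3 - <<'E'
from h import *
for c in ['top','side']:
    im,d=vision.grab_frame(c);P=cloud(c,d)
    np.save(c+'P.npy',P);cv2.imwrite(c+'.png',im)
    ms=models.masks_of(c,'cartridge1')
    for m in ms:
        p=P[m['mask']];p=p[~np.isnan(p[:,0])];col=im[m['mask']].mean(0).round()
        if col.max()-col.min()>50: continue
        r=p[p[:,2]>.054];b=p[p[:,2]>.02]
        print(c,np.round(m['point']),round(m['p'],2),col,len(p),'top z',np.percentile(p[:,2],[50,98]).round(3),'rib',rect(r) if len(r)>10 else None,'all',rect(b) if len(b)>10 else None)
    if c=='top':
        w=(P[...,0]>.2)&(P[...,0]<.62)&(P[...,1]>.05)&(P[...,1]<.4)
        p=P[w&(P[...,2]>.078)&(P[...,2]<.09)];print('rim',rect(p),len(p))
        p=P[w&(P[...,2]>.1)];print('lid',p.min(0),p.max(0),rect(p))
        p=P[w&(P[...,1]<.12)&(P[...,2]>.12)];print('clamp',len(p),p.min(0),p.max(0),p.mean(0))
    w=(P[...,1]>-.46)&(P[...,1]<-.28)&(P[...,0]>.25)&(P[...,0]<.55)
    p=P[w&(P[...,2]>.062)&(P[...,2]<.078)];print('pump',rect(p),np.median(p[:,2]),len(p))
    p=P[w&(P[...,2]>.085)];print('knob',rect(p),p[:,2].max(),len(p)) if len(p)>5 else 0
E
```

```text
top [300. 260.] 0.94 [204. 216. 221.] 658 top z [0.041 0.069] rib (array([ 0.46994699, -0.07912752]), array([59.5, 13.9]), np.float64(-0.31489562940038596)) all (array([ 0.46996484, -0.07931875]), array([99.8, 49.4]), np.float64(-0.30933960957620776))
top [306. 219.] 0.88 [212. 224. 229.] 613 top z [0.041 0.068] rib (array([ 0.58799451, -0.09571379]), array([58.6, 14. ]), np.float64(-0.05467083559574615)) all (array([ 0.58911713, -0.09585795]), array([101.5,  50. ]), np.float64(-0.04789455536009335))
top [341. 266.] 0.77 [212. 223. 227.] 668 top z [0.041 0.069] rib (array([ 0.46042026, -0.19825365]), array([59.4, 13.9]), np.float64(-0.34330636506740575)) all (array([ 0.46076578, -0.19827219]), array([100.1,  50.2]), np.float64(-0.3399889984555493))
top [345. 210.] 0.69 [217. 229. 233.] 621 top z [0.041 0.069] rib (array([ 0.61024854, -0.22324312]), array([60.3, 14. ]), np.float64(0.1404158841989709)) all (array([ 0.61032007, -0.22318375]), array([100.3,  50.2]), np.float64(0.14164997640335675))
rim (array([0.49418137, 0.18221509]), array([264.4, 180.8]), np.float64(-0.126576983976212
[... 1075 characters left out ...]
] 1321 top z [0.039 0.067] rib (array([ 0.45949811, -0.19981799]), array([60.1, 15.8]), np.float64(-0.32761355518606017)) all (array([ 0.45965726, -0.20081044]), array([99.8, 53.5]), np.float64(-0.3542927035123098))
side [300. 328.] 0.47 [55. 55. 57.] 987 top z [0.086 0.116] rib (array([ 0.46212186, -0.37396643]), array([71.8, 69.2]), np.float64(0.9577355120151925)) all (array([ 0.46212186, -0.37396643]), array([71.8, 69.2]), np.float64(0.9577355120151925))
pump (array([ 0.43240283, -0.38090866]), array([242.3, 116.6]), np.float64(0.0729380067895744)) 0.0696000648259979 3056
knob (array([ 0.46226584, -0.37909512]), array([60.6, 17.5]), np.float64(-0.6231174436880611)) 0.11875559553575854 497
```

```bash
python3 - <<'E'
from h import *
for c in ['top','side']:
    P=np.load(c+'P.npy');w=(P[...,0]>.3)&(P[...,0]<.75)&(P[...,1]>.05)&(P[...,1]<.33)
    p=P[w&(P[...,2]>.079)&(P[...,2]<.088)];print(c,'rim',rect(p),len(p))
    p=P[w&(P[...,2]>.001)&(P[...,2]<.012)&(P[...,1]>.12)];print(c,'floor',rect(p),len(p))
    p=P[w&(P[...,2]>.027)&(P[...,2]<.034)&(P[...,1]>.12)];print(c,'div',rect(p),len(p))
    p=P[w&(P[...,2]>.11)&(P[...,1]>.15)];print(c,'lid',rect(p),p[:,2].max())
    for lo in (.1,.14,.18,.22):
        q=p[(p[:,2]>lo)&(p[:,2]<lo+.01)]; print(lo,q.mean(0).round(3),len(q))
    p=P[w&(P[...,1]<.13)&(P[...,2]>.165)];print('bar',rect(p),p.max(0))
# reach check
for y in (-.114,-.038,.038,.114):
    a=-np.pi/2-0.1
P=np.load('topP.npy')
w=(P[...,0]>.25)&(P[...,0]<.8)&(P[...,1]>.03)&(P[...,1]<.45)
v,u=np.where(w);im=cv2.imread('top.png')
cv2.imwrite('pics/m.png',cv2.resize(im[150:320,100:260],None,fx=4,fy=4)[:600])
E
```

```text
top rim (array([0.51813037, 0.17924728]), array([312.6, 180.9]), np.float64(-0.12522276656190723)) 798
top floor (array([0.52495801, 0.22443854]), array([450.4, 209.5]), np.float64(-0.003259442858148276)) 2860
top div (array([0.5191615 , 0.18734796]), array([301.2, 138.2]), np.float64(-0.12646100331073917)) 278
top lid (array([0.53116614, 0.28122864]), array([311.3,  29.7]), np.float64(-0.12735902123031373)) 0.2401465781235812
0.1 [nan nan nan] 0
0.14 [0.525 0.274 0.145] 225
0.18 [0.526 0.279 0.185] 262
0.22 [0.524 0.285 0.225] 320
bar (array([0.50515088, 0.08588216]), array([69.4, 15.4]), np.float64(-0.12137263457398006)) [0.5393639  0.0931054  0.18022247]
side rim (array([0.51591547, 0.17914848]), array([313.3, 189.4]), np.float64(-0.11109602855958212)) 879
side floor (array([0.52516003, 0.22477025]), array([449.4, 209.5]), np.float64(0.000234120809341265)) 760
side div (array([0.51448615, 0.18915388]), array([306.7, 145.6]), np.float64(-0.10560871829152774)) 342
side lid (array([0.52897858, 0.27699966]), array([312.2,  32.5]), np.float64(-0.1318987787825172)) 0.23593230378923424
0.1 [nan nan nan] 0
0.14 [0.53  0.273 0.145] 388
0.18 [0.529 0.279 0.185] 408
0.22 [0.53  0.283 0.225] 440
bar (array([0.50496747, 0.08197473]), array([71.2, 13.2]), np.float64(-0.09679219034476638)) [0.54005072 0.08876703 0.17862088]<stdin>:9: RuntimeWarning: Mean of empty slice.
  ret = um.true_divide(
```

View pics/m.png

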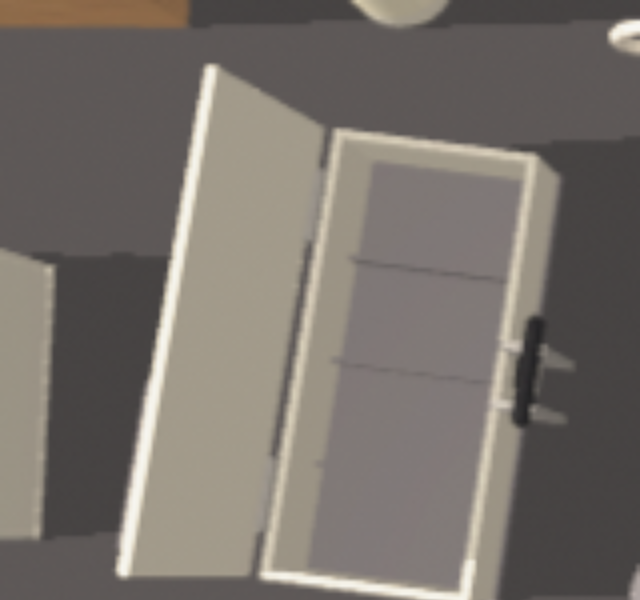

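```bash
cat >> h.py <<'E'
MA=-0.126;MX=np.array([-np.sin(MA),np.cos(MA)]);MY=np.array([-np.cos(MA),-np.sin(MA)])
MC=np.array([0.518,0.189])
def mw(x,y): return MC+x*MX+y*MY
CARTS=[[.4699,-.0793,-.312],[.5880,-.0965,-.05],[.4604,-.1985,-.34],[.6102,-.2232,.141]]
def best(pos,yaw):
    q0=np.array(get_state()['qpos']);c=[]
    for y in (yaw,yaw+np.pi):
        j=ctrl.ik(pos,quat(y))
        if j is not None: c.append((np.abs(np.array(j)-q0).max(),y))
    return quat(min(c)[1])
def find(x0,y0):
    im,d=vision.grab_frame('top');P=cloud('top',d);out=[]
    for m in models.masks_of('top','cartridge1'):
        col=im[m['mask']].mean(0)
        if np.ptp(col)>50: continue
        p=P[m['mask']];p=p[~np.isnan(p[:,0])];r=p[(p[:,2]>.054)&(p[:,2]<.08)]
        if len(r)>40:
            c,s,a=rect(r)
            if abs(s[0]-60)<6 and abs(s[1]-14)<5 and np.hypot(*(c-[x0,y0]))<.1: out.append((np.hypot(*(c-[x0,y0])),*c,a))
    return min(out)[1:] if out else None
def pick(x,y,a):
    ctrl.ungrasp();p=[x,y,.25];q=best(p,a);ctrl.movep(p,q)
    f=find(x,y);print('seen now',f)
    ctrl.movel([x,y,.041],max_speed=.15);ctrl.close_gripper(force=50)
    s=get_state();print('width',s['width'],s['gripper_force'],s['contact_force'].round(1) if hasattr(s['contact_force'],'round') else s['contact_force'])
    ctrl.movel([x,y,.26],max_speed=.2);print('lifted',get_state()['width'],fnorm())
def place(ym,zt=.0475):
    x,y=mw(0,ym);p=[x,y,.26];q=best(p,np.arctan2(MX[1],MX[0]));ctrl.movep(p,q)
    ctrl.movel([x,y,zt+.03],max_speed=.2);ctrl.movel([x,y,zt],max_speed=.05);print('down',fnorm())
    ctrl.ungrasp();ctrl.movel([x,y,.25],max_speed=.2);print('t',get_state()['time'])
E
python3 - <<'E'
from h import *
for c in ['top','side']:
    P=np.load(c+'P.npy');w=(P[...,0]>.3)&(P[...,0]<.75)&(P[...,1]>.05)&(P[...,1]<.33)&(P[...,2]>.081)&(P[...,2]<.088)
    e=P[w][:,:2]-MC;x=e@MX;y=e@MY
    print(c,np.histogram(x,np.arange(-.1,.1,.008))[0],'y',np.percentile(y,[0,1,99,100]).round(4),'wall -x',np.percentile(x[(x<-.05)&(x>-.08)&(abs(y)>.04)],[2,98]))
pick(*CARTS[0])
E
```

```text
top [  3   0   1 104 142  11   9  16  10   8  15  10  15  12   9  12   8  14
  15   9 137 148  12   0] y [-0.157  -0.1565  0.1543  0.1549] wall -x [-0.07069915 -0.05376168]
side [  5   0   1 160  96   9  11  10   8  10  10   8   9   6  10   6   9   8
   6  10 154 120  55   3] y [-0.1555 -0.1552  0.1556  0.1569] wall -x [-0.07343404 -0.05404622]
seen now None
width 0.05900399533661083 53.2759165763855 [-1.8  0.3  7. ]
lifted 0.058557840021987904 [-0.5  0.2 -3.1]
```

```bash
python3 - <<'E'
from h import *
place(-.114)
# look at everything before next pick
for c in CARTS[1:]: print(c,find(c[0],c[1]))
s=get_state();im,d=vision.grab_frame('wrist');cv2.imwrite('pics/w1.png',im)
E
```

```text
down [-3.7 -4.2  7.1]
t 11.15
[0.588, -0.0965, -0.05] (np.float64(0.587930419921875), np.float64(-0.0957396240234375), np.float64(-0.052466004529269306))
[0.4604, -0.1985, -0.34] (np.float64(0.46056280517578124), np.float64(-0.1982679443359375), np.float64(-0.3435963833101159))
[0.6102, -0.2232, 0.141] (np.float64(0.6103133544921875), np.float64(-0.22321444702148438), np.float64(0.14050182107839637))
```

View pics/w1.png

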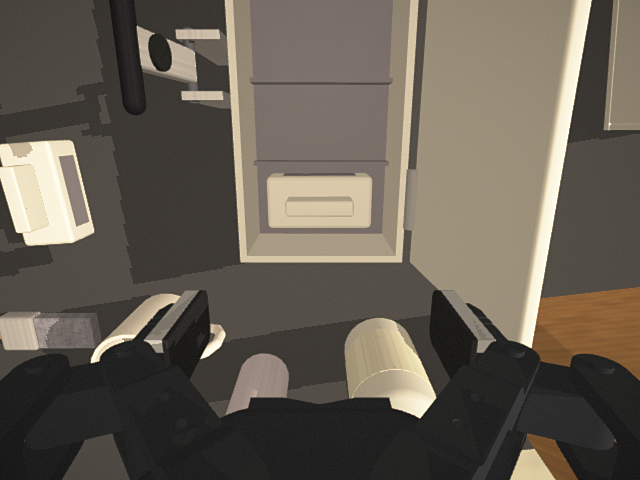

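The wrist view shows the first cartridge lying flat, rib up, in the end bay at (320,200). The other three bays are empty. I'll do the remaining three the same way, re-checking each one in the top view first.

```bash
python3 - <<'E'
from h import *
for i,b in ((1,-.038),(2,.038),(3,.114)):
    c=CARTS[i];f=find(c[0],c[1]);print(i,f)
    if f is None: print('not seen');break
    pick(*f)
    if get_state()['width']<.05: print('no grip');break
    place(b)
s=get_state();im,d=vision.grab_frame('wrist');cv2.imwrite('pics/w2.png',im)
E
```

```text
1 (np.float64(0.5876625366210938), np.float64(-0.09558133697509766), np.float64(-0.05287906081434102))
seen now None
width 0.058918673598566666 53.89196276664734 [-1.2  0.2  5.9]
lifted 0.05894929633558286 [-0.8  0.6 -2.8]
down [-4.  -5.   9.7]
t 20.575
2 (np.float64(0.46062078857421873), np.float64(-0.1982836608886719), np.float64(-0.34404778911488343))
seen now None
width 0.059050880179217245 53.372259736061096 [-0.2 -0.2  6.9]
lifted 0.05879813682362223 [-0.4  0.3 -2.8]
down [-3.7 -4.9 12. ]
t 30.425
3 (np.float64(0.6098671264648438), np.float64(-0.22337208557128907), np.float64(0.14404903513708422))
seen now None
width 0.058608827704276084 54.864174127578735 [-0.1 -0.1  6. ]
lifted 0.05857474957757266 [-0.7 -0.3 -2.8]
down [-1.8 -5.1 16. ]
t 40.6833
```

View pics/w2.png

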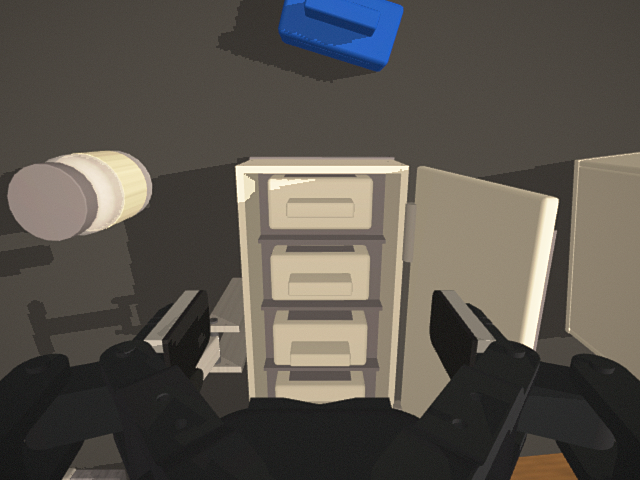

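All four cartridges lie rib up in their bays at (320,200), (320,270), (320,338) and (320,385). Next I check their heights, then shut the lid along its arc from outside.

```bash
python3 - <<'E'
from h import *
im,d=vision.grab_frame('side');P=cloud('side',d)
e=P[...,:2]-MC;x=e@MX;y=e@MY
for b in (-.114,-.038,.038,.114):
    w=(abs(x)<.06)&(abs(y-b)<.034);z=P[...,2][w&(P[...,2]>.06)&(P[...,2]<.08)];print(b,len(z),np.percentile(z,[50,95]).round(4) if len(z) else '')
P=np.load('topP.npy');e=P[...,:2]-MC;x=e@MX;y=e@MY
w=(x>.13)&(x<.25)&(abs(y-.06)<.08);print('obst',np.nanmax(P[...,2][w]))
H=np.array([.077,.085]);ym=.06
def T(th,r,off=0):
    d=np.array([-np.cos(th),np.sin(th)]);n=np.array([np.sin(th),np.cos(th)])
    p=H+r*d+(.008+.011*np.sin(th)+off)*n;return [*mw(p[0],ym),p[1]]
yaw=np.arctan2(MY[1],MY[0])
s=get_state();p=list(s['tcp_pos']);ctrl.movel([p[0],p[1],.34],max_speed=.2)
ctrl.close_gripper(force=20)
a=T(1.71,.12,.03)
q=best([a[0],a[1],.34],yaw);ctrl.movep([a[0],a[1],.34],q)
ctrl.movel(a,max_speed=.15);print('start',fnorm())
n=14
for i,th in enumerate(np.linspace(1.68,.12,n)):
    ctrl.movel(T(th,.12-.02*i/(n-1)),max_speed=.12)
    if i%3==0: print(round(th,2),fnorm(),round(get_state()['time'],1))
b=T(0,.1)
for z in np.arange(.1,.084,-.003):
    ctrl.movel([b[0],b[1],z],max_speed=.04);f=fnorm();print(z.round(3),f)
    if f[2]>12: break
E
```

```text
-0.114 77 [0.0709 0.074 ]
-0.038 88 [0.071  0.0743]
0.038 83 [0.0713 0.0739]
0.114 88 [0.0713 0.0749]
obst 0.009126438740026499
start [0.6 0.2 0.3]
1.68 [0.6 0.1 0.2] 44.9
1.32 [-0.5  0.5 -0.7] 45.7
0.96 [0.5 0.4 0.3] 46.5
0.6 [-1.1 -0.   0.7] 47.3
0.24 [-0.7 -0.   0.6] 48.1
0.1 [ 1.4 -0.1  0.3]
0.097 [1.5 0.1 0.8]
0.094 [-0.3  0.5 -0.1]
0.091 [-5.4 -5.5 27.1]
```

```bash
python3 - <<'E'
from h import *
p=get_state()['tcp_pos'];ctrl.movel([p[0],p[1],.26],max_speed=.2)
im,d=vision.grab_frame('side');cv2.imwrite('pics/s2.png',im);P=cloud('side',d)
e=P[...,:2]-MC;x=e@MX;y=e@MY
for lo in (-.06,-.03,.0,.03,.06):
    w=(x>lo)&(x<lo+.02)&(abs(y)>.06)&(abs(y)<.14);z=P[...,2][w];print(lo,np.nanmedian(z).round(4))
w=(x<-.06)&(x>-.16)&(abs(y)<.05)&(P[...,2]>.15);print('bar',x[w].mean(),y[w].mean(),P[...,2][w].max(),w.sum())
E
```

```text
-0.06 0.4071
-0.03 0.0953
0.0 0.0941
0.03 0.094
0.06 0.0927
bar -0.097372771932748 0.010867174146267934 0.4906726223768785 246
```

View pics/s2.png

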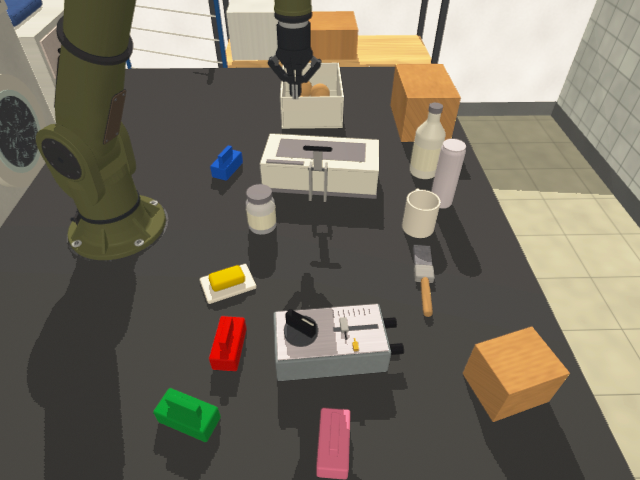

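The side view shows the lid flat and shut, with the clamp arm still upright and its bar at (318,148). Depth puts the lid top at about 94 mm. Now the clamp.

```bash
python3 - <<'E'
from h import *
H=np.array([-.095,.101])
def T(th,r,off=0):
    d=np.array([np.cos(th),np.sin(th)]);n=np.array([-np.sin(th),np.cos(th)])
    p=H+r*d+(.006+.011*abs(np.sin(th))+off)*n;return [*mw(p[0],0),p[1]]
yaw=np.arctan2(MY[1],MY[0])
a=T(1.75,.058,.03)
ctrl.movel([*mw(0.03,0),.28],max_speed=.25)
p=[a[0],a[1],.28];ctrl.movep(p,best(p,yaw));ctrl.movel(a,max_speed=.15);print('start',fnorm())
n=12
for i,th in enumerate(np.linspace(1.7,.1,n)):
    ctrl.movel(T(th,.058 if i<2 else .068),max_speed=.1)
    if i%3==0: print(round(th,2),fnorm())
b=T(0,.068)
for z in np.arange(.112,.094,-.003):
    ctrl.movel([b[0],b[1],z],max_speed=.04);f=fnorm();print(z.round(3),f)
    if f[2]>12: break
ctrl.movel([b[0],b[1],.25],max_speed=.2)
# over the pump for a close look
p=[.36,-.37,.30];ctrl.movep(p,best(p,np.pi/2))
st=get_state();im,d=vision.grab_frame('wrist');cv2.imwrite('pics/w3.png',im);np.save('w3.npy',d);print(st['tcp_pos'],st['eef_rot'],st['time'])
for n in ('pointer_tip','marker','knob_grip'): print(n,[(np.round(r['point'],1).tolist(),round(r['p'],2)) for r in models.recognise('wrist',n)][:3])
im,d=vision.grab_frame('top');P=cloud('top',d)
e=P[...,:2]-MC;x=e@MX;y=e@MY
w=(x>-.12)&(x<.07)&(abs(y)<.05)&(P[...,2]>.101);print('bar',x[w].mean(),y[w].mean(),P[...,2][w].max(),w.sum())
cv2.imwrite('pics/t3.png',cv2.resize(im[150:320,100:260],None,fx=3.5,fy=3.5))
E
```

```text
start [-0.6  0.6 -0.2]
1.7 [-0.5 -0.6 -0. ]
1.26 [ 0.6 -0.1 -0.6]
0.83 [-0.5  0.4  0. ]
0.39 [0.4 0.5 0.6]
0.112 [-0.8  0.   0. ]
0.109 [-0.3  0.2 -0. ]
0.106 [-3.9 -3.5 16.8]
[ 0.36080862 -0.36899128  0.30005865] [ 1.95252276e-04 -1.23273730e-03  9.99999214e-01  1.22299982e-04] 59.7417
pointer_tip [([303.6, 279.6], 0.25)]
marker []
knob_grip []
bar -0.05709059950475369 -0.000660171084258529 0.11386000034540378 394
```

View pics/w3.png

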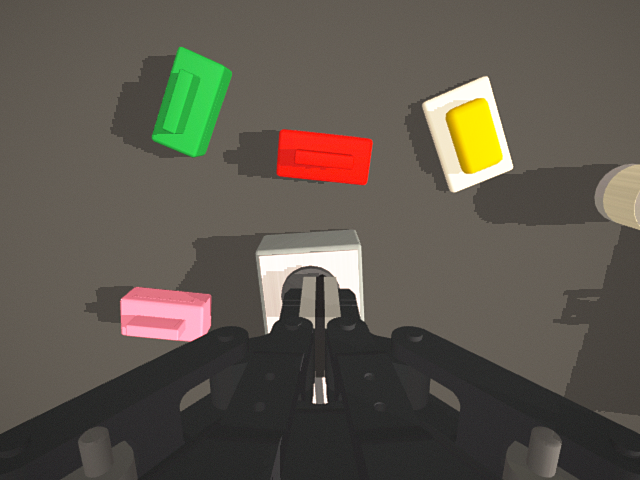

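View pics/t3.png

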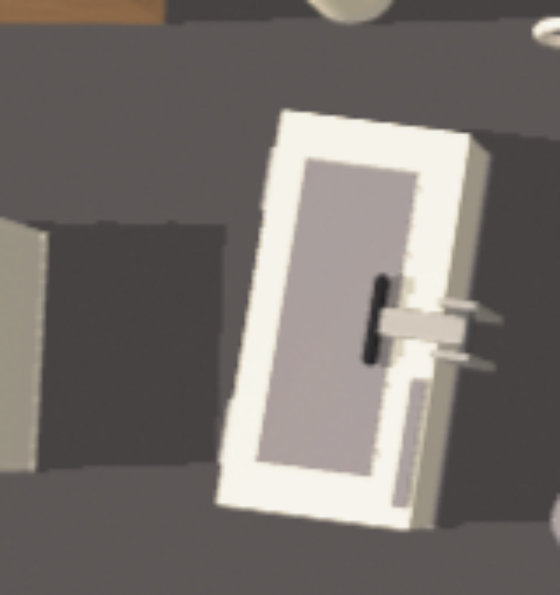

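The top crop shows the lid shut with the clamp bar lying on it at (376,318). The wrist view faces the wrong way: the pump is mostly hidden behind the fingers at (310,290). I'll turn the camera round for the pump and measure it.

```bash
python3 - <<'E'
from h import *
P=np.load('topP.npy')
print('ptr',atz('top',(403,233),.075).round(3),'mk',atz('top',(419,226),.075).round(3))
w=(P[...,1]>-.46)&(P[...,1]<-.28)&(P[...,0]>.39)&(P[...,0]<.75)
p=P[w&(P[...,2]>.064)&(P[...,2]<.076)];print('pump',rect(p),p.min(0),p.max(0))
p=P[w&(P[...,2]>.105)];print('knob',rect(p),p[:,2].max(),len(p))
P=np.load('sideP.npy');w=(P[...,1]>-.46)&(P[...,1]<-.28)&(P[...,0]>.39)&(P[...,0]<.75)
p=P[w&(P[...,2]>.064)&(P[...,2]<.076)];print('pump',rect(p),p.min(0),p.max(0))
p=P[w&(P[...,2]>.105)];print('knob',rect(p),p[:,2].max(),len(p))
p=[.52,-.37,.22];ctrl.movep([.45,-.3,.3],best([.45,-.3,.3],-np.pi/2));ctrl.movep(p,quat(-np.pi/2))
st=get_state();im,d=vision.grab_frame('wrist');cv2.imwrite('pics/w4.png',im);np.save('w4.npy',d);print(st['tcp_pos'].tolist(),st['eef_rot'].tolist(),st['time'],st['qpos'])
for n in ('pointer_tip','marker','knob_grip'): print(n,[(np.round(r['point'],1).tolist(),round(r['p'],2)) for r in models.recognise('wrist',n)][:3])
E
```

```text
ptr [ 0.543 -0.368  0.075] mk [ 0.563 -0.413  0.075]
pump (array([ 0.51794824, -0.37355054]), array([209.1, 114.7]), np.float64(0.0700324148165139)) [ 0.41075905 -0.43749535  0.06400046] [ 0.62389221 -0.31050409  0.0759883 ]
knob (array([ 0.46368655, -0.37792572]), array([60.4, 16.7]), np.float64(-0.6168969651719083)) 0.12116706811752365 143
pump (array([ 0.51659119, -0.37543915]), array([208.2, 115.9]), np.float64(0.07116464943158274)) [ 0.41003076 -0.43989334  0.0640123 ] [ 0.62359175 -0.31106715  0.07599903]
knob (array([ 0.46220346, -0.3791907 ]), array([60.7, 16.9]), np.float64(-0.5929630032973119)) 0.11875559553575854 315
[0.5193181604389022, -0.3702880763827448, 0.2195126952897468] [-0.0004973943689476922, 0.9999997917697651, -6.869995870654083e-06, -0.00041111077748054697] 62.3583 [ 0.08265667  0.69691488  0.95110561  1.48952092 -0.58140173  1.25760536
 -0.46614471]
pointer_tip [([315.1, 187.3], 0.58)]
marker [([375.2, 161.7], 0.79)]
knob_grip [([345.5, 277.5], 0.87)]
```

View pics/w4.png

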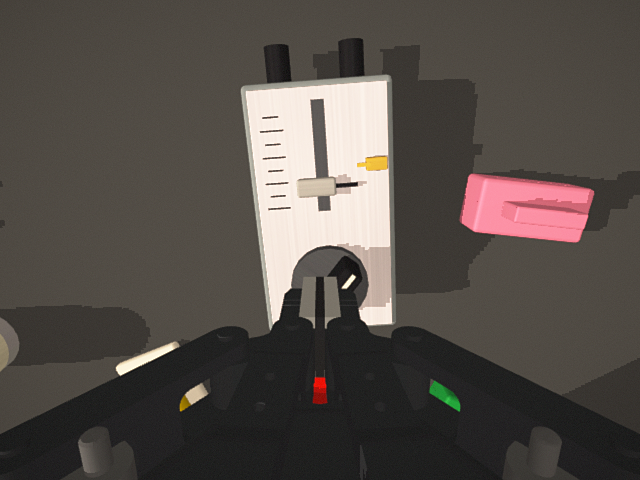

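The wrist view shows the pointer's black tip at (358,184), the brass marker's rib tip at (358,164), and the knob at (345,275), with the pointer short of the marker. I'll turn these pixels into pump coordinates and check the wrist range for the turn.

```bash
cat >> h.py <<'E'
PA=.0706;PC=np.array([.517,-.3745]);PX=np.array([np.cos(PA),np.sin(PA)]);PY=np.array([-PX[1],PX[0]]);KN=PC-.055*PX
def measure(im,d,st):
    """pointer tip (dark, right end) and marker rib (brass) along pump x, mm"""
    P=cloud('wrist',d,st);e=P[...,:2]-PC;x=e@PX;y=e@PY;z=P[...,2]
    hsv=cv2.cvtColor(im,cv2.COLOR_BGR2HSV)
    top=(abs(x)<.1)&(abs(y)<.055)&(z>.06)&(x>-.015)
    br=top&(hsv[...,0]>12)&(hsv[...,0]<32)&(hsv[...,1]>130)&(hsv[...,2]>90)
    bk=top&(hsv[...,2]<60)&(y<-.012)&(z>.071)
    for n,m in (('brass',br),('black',bk)):
        if m.sum()>3: print(n,m.sum(),'x',np.percentile(x[m],[5,50,95]).round(4),'y',np.percentile(y[m],[2,98]).round(4),'z',np.percentile(z[m],[5,50,95]).round(4))
    if br.any(): 
        rib=br&(y>np.percentile(y[br],98)-.008);print('rib x',np.median(x[rib]).round(4),'z',np.median(z[rib]).round(4),rib.sum())
E
python3 - <<'E'
from h import *
im=cv2.imread('pics/w4.png');d=np.load('w4.npy');q=[-0.0004973943689476922, 0.9999997917697651, -6.869995870654083e-06, -0.00041111077748054697]
st=dict(tcp_pos=np.array([0.5193181604389022, -0.3702880763827448, 0.2195126952897468]),eef_rot=q)
measure(im,d,st)
P=cloud('wrist',d,st);e=P[...,:2]-PC
for uv in ((345,185),(352,184),(357,184),(359,164),(363,164),(375,162)):
    r=P[uv[1],uv[0]];print(uv,((r[:2]-PC)@PX).round(4),((r[:2]-PC)@PY).round(4),r[2].round(4),im[uv[1],uv[0]])
for y0 in (.966,-2.176):
  for dy in (0,-.5,-1,-1.5,-2,-2.4):
    j=ctrl.ik([*KN,.092],quat(y0+dy));print(y0,dy,None if j is None else np.round(j,2))
E
```

```text
brass 316 x [0.0383 0.0426 0.047 ] y [-0.0485 -0.0269] z [0.0751 0.0765 0.0778]
black 22815 x [-0.0063  0.0107  0.0199] y [-0.052  -0.0126] z [0.271  0.2944 0.3112]
rib x 0.0423 z 0.0768 69
(345, 185) 0.0273 -0.0169 0.0744 [25 24 29]
(352, 184) 0.0279 -0.0222 0.0759 [28 27 27]
(357, 184) 0.0275 -0.0261 0.0751 [61 66 74]
(359, 164) 0.0427 -0.0282 0.0766 [ 56 200 246]
(363, 164) 0.0426 -0.031 0.0778 [ 59 202 247]
(375, 162) 0.0433 -0.0404 0.0756 [ 64 193 241]
0.966 0 [ 0.52  0.61  0.2   1.76 -0.16  0.79  1.77]
0.966 -0.5 [ 0.44  0.62  0.33  1.76 -0.27  0.8   1.37]
0.966 -1 [ 0.36  0.65  0.47  1.76 -0.38  0.83  0.97]
0.966 -1.5 [ 0.29  0.68  0.6   1.76 -0.48  0.86  0.57]
0.966 -2 [ 0.22  0.71  0.73  1.76 -0.59  0.9   0.17]
0.966 -2.4 [ 0.17  0.75  0.83  1.76 -0.67  0.94 -0.15]
-2.176 0 [ 0.1   0.82  1.    1.76 -0.81  1.03 -0.77]
-2.176 -0.5 [ 0.06  0.88  1.12  1.76 -0.89  1.1  -1.19]
-2.176 -1 [ 0.03  0.95  1.24  1.76 -0.98  1.19 -1.61]
-2.176 -1.5 [ 0.01  1.02  1.35  1.76 -1.05  1.28 -2.05]
-2.176 -2 [ 0.05  0.9   1.15  1.76 -0.92  1.12 -2.67]
-2.176 -2.4 [ 1.23  0.8  -1.03  1.75  0.78  1.06  1.63]
```

```bash
cat >> h.py <<'E'
def knobyaw():
    im,d=vision.grab_frame('top');P=cloud('top',d);w=(np.hypot(P[...,0]-KN[0],P[...,1]-KN[1])<.04)&(P[...,2]>.105)&(P[...,2]<.13)
    p=P[w];return rect(p)
def turn(yaw0,dy):
    """grip knob with tool y at yaw0, turn by dy (negative = clockwise), release, rise, look, measure"""
    ctrl.ungrasp();a=[*KN,.20];ctrl.movep(a,quat(yaw0));ctrl.movel([*KN,.092],max_speed=.12)
    ctrl.close_gripper(force=60);print('w',get_state()['width'],fnorm())
    n=int(np.ceil(abs(dy)/.15))
    for k in range(1,n+1): ctrl.movep([*KN,.092],quat(yaw0+dy*k/n))
    s=get_state();print('turned',fnorm(),np.round(s['wrist_torque'],2),round(s['time'],1))
    ctrl.ungrasp();ctrl.movel(a,max_speed=.2)
    look()
def look():
    ctrl.close_gripper(force=60);ctrl.movep([.52,-.37,.22],quat(-np.pi/2));ctrl.pause(.2)
    st=get_state();im,d=vision.grab_frame('wrist');cv2.imwrite('pics/look.png',im);np.save('look.npy',d)
    measure(im,d,st)
    P=cloud('wrist',d,st);e=P[...,:2]-PC;x=e@PX;y=e@PY;z=P[...,2];g=im.max(2)
    m=(y<-.0165)&(y>-.026)&(x>.0)&(x<.09)&(z>.072)&(z<.082)&(g<70);print('pointer',m.sum(),np.median(x[m]).round(4))
    print('knob',knobyaw(),'t',st['time'])
E
python3 - <<'E'
from h import *
print(knobyaw())
turn(.966,-1.4)
E
```

```text
(array([ 0.43684552, -0.36740994]), array([0., 0.]), np.float64(0.0))
w 0.014664781828282606 [-0.3  3.9  5.8]
turned [5.1 4.8 5.7] [ 1.15 -1.01 -0.04] 69.5
brass 315 x [0.0381 0.0425 0.047 ] y [-0.0488 -0.027 ] z [0.0751 0.0766 0.078 ]
black 22762 x [-0.0062  0.0108  0.0201] y [-0.052  -0.0126] z [0.2717 0.2951 0.3117]
rib x 0.0423 z 0.0768 68
pointer 40 0.0531
knob (array([ 0.455345  , -0.39359604]), array([23.3, 14.3]), np.float64(1.1761524717101421)) t 72.8167
```

The pointer is now 10.7 mm past the marker. Now I turn back anticlockwise through the play.

```bash
python3 - <<'E'
from h import *
turn(-.434,.76)
im=cv2.imread('pics/look.png');cv2.imwrite('pics/w5.png',cv2.resize(im[60:330,220:420],None,fx=2.2,fy=2.2))
E
```

```text
w 0.014516693839354501 [ 4.6 -1.6  1.8]
turned [ 6.3 -1.3 -0.9] [-0.49 -1.2   0.01] 77.9
brass 316 x [0.0382 0.0426 0.047 ] y [-0.0486 -0.0266] z [0.075  0.0766 0.0776]
black 22690 x [-0.0059  0.0111  0.0202] y [-0.0519 -0.0126] z [0.2716 0.2949 0.3116]
rib x 0.0425 z 0.0767 65
pointer 35 0.0422
knob (array([0., 0.]), array([0., 0.]), np.float64(0.0)) t 81.6917
```

View pics/w5.png

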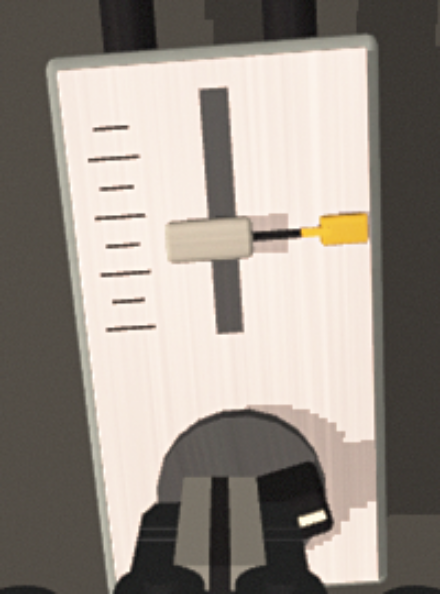

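The crop shows the pointer tip meeting the marker's rib at (301,232), 0.3 mm apart by measurement. The turn-back took up about 0.21 rad of play.

```bash
python3 - <<'E'
from h import *
p=get_state()['tcp_pos'];ctrl.movel([p[0],p[1],.3],max_speed=.2);ctrl.ungrasp();ctrl.pause(.5)
print(ticket.close_job(),get_state()['time'])
E
```

```text
the job is handed in; nothing more can be done
the job is handed in; nothing more can be done
```

The job is handed in (no verdict was returned): all four cartridges are flat in the magazine, the lid is shut, the clamp is down, and the pointer measured 0.3 mm from the marker after a final anticlockwise turn.

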